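# Pull up the lantern on the striker's side and hold it

### The job

It is getting dark and the next shot is played from the side where the cream striker lies: on that half of the carrom board (left or right), squeeze the button on the head of the pull-up lantern and, keeping it pressed, pull the head straight up past the first stop to the second stop, as far as it goes. The lantern does not lock there, so finish while holding it: keep the button squeezed and the head up, and do not let go. Leave the other lantern shut and everything else where it is.

Things in the scene. Friction and masses are not known exactly. Their poses are not given: they have to be found in the camera images.
- striker: the striker: a cream disc 41 mm across and 10 mm thick, lying flat on the left (y > 0) or right (y < 0) half of the board, beyond the lantern of that half and at least 0.15 m from the centre line; origin at the centre of its underside, z up. A dark wooden carrom man, a smaller disc (31 mm across, 9 mm thick), lies in the like place on the other half.
- lantern_a: one of two identical grey pull-up lanterns, one on each half of the board (either may be a or b), fixed to it: rubber foot 90 mm across, 12 mm high; round body 72 mm across, up to 130 mm above the board; on it a box-shaped head that pulls straight up on a white column. Origin: centre of the foot's underside. +x points level to the head's side with the push button; z up.
- lantern_a_grip (a point): centre of its head, moving with it, 155 mm above the board when shut; axes as the lantern's. Head: 40 mm along x, 56 along y, 50 high, resting on the body when shut. Black button pad 26 mm wide (y), 24 high, centred at this height on the +x face, 6 mm proud, pressed level along -x: a grip closed along x on the head and button (46 mm) squeezes it flush.
- lantern_a_head (a joint): how far the head is pulled up, m: 0 shut, 0.055 first stop, 0.110 second stop (hard end 0.112). Button out: locked when shut and at the first stop (1 mm play). Button in: slides, a weight and light spring pulling it down with 3 to 7 N. No lock at the second stop: let go and it slides back down.
- lantern_a_button (a joint): how far its button is pressed, m: 0 out, 0.006 flush with the head's face, 0.0065 end of travel; spring, 4 N to begin, about 8 N fully in; the lock is free above about 0.0045.
- lantern_b: one of two identical grey pull-up lanterns, one on each half of the board (either may be a or b), fixed to it: rubber foot 90 mm across, 12 mm high; round body 72 mm across, up to 130 mm above the board; on it a box-shaped head that pulls straight up on a white column. Origin: centre of the foot's underside. +x points level to the head's side with the push button; z up.
- lantern_b_grip (a point): centre of its head, moving with it, 155 mm above the board when shut; axes as the lantern's. Head: 40 mm along x, 56 along y, 50 high, resting on the body when shut. Black button pad 26 mm wide (y), 24 high, centred at this height on the +x face, 6 mm proud, pressed level along -x: a grip closed along x on the head and button (46 mm) squeezes it flush.
- lantern_b_head (a joint): how far the head is pulled up, m: 0 shut, 0.055 first stop, 0.110 second stop (hard end 0.112). Button out: locked when shut and at the first stop (1 mm play). Button in: slides, a weight and light spring pulling it down with 3 to 7 N. No lock at the second stop: let go and it slides back down.
- lantern_b_button (a joint): how far its button is pressed, m: 0 out, 0.006 flush with the head's face, 0.0065 end of travel; spring, 4 N to begin, about 8 N fully in; the lock is free above about 0.0045.
- carrom_man: dark wooden disc, 31 mm across, 9 mm thick, in the other half's place; leave alone
- man2: pale wooden disc, 31 mm across, 9 mm thick; leave alone
- man3: dark wooden disc, 31 mm across, 9 mm thick; leave alone
- bowl: terracotta-coloured ceramic bowl, 110 mm across, 45 mm high, in the far right part of the board; leave alone
- jug: red plastic jug, 112 mm across, 165 mm high, with a side handle reaching 96 mm from its axis, on the far side in the middle; leave alone
- steel_ring0: steel ring, 42 mm across, 6 mm thick, on a peg of the small wooden peg board (80 x 130 mm, 52 mm high) on the near side in the middle; leave alone
- steel_ring1: the second such ring, on the other peg; leave alone
Things that resemble listed ones, but are neither listed nor needed, are in the scene too. Leave any blue or pink look-alike of the striker alone. What is shaped like the lantern_b but blue is not meant.

How it is judged:
By the outcome, as a careful person would: the job done as asked, in the order asked, and still so for the second after the job is handed in, while the arm keeps its last pose, push and grip.
It also fails if it takes over 42 s, if anything falls off the work surface, if the arm or the gripper's body presses on something with over 40 N, if the wrist force passes 120 N, or if a joint passes its speed limit or range.

### The arm

A 7-joint arm with a two-finger parallel gripper is mounted at the origin on the work surface. World frame = base frame: x ahead of the robot, y to its left, z up, the work surface at z = 0. Lengths are in mm, angles in rad, forces in N, time in s.
With the tool pointing down it reaches from about 400 to 875 mm from the base axis. Payload 19.3 kg.
Tool frame: the origin (TCP) lies at the very end of the fingers, on their centre line; the grasp point (between the pads) lies 19 mm behind it (grip_point_offset is the z of the grasp point in the tool frame, in mm); z points along the fingers, y is the line along which they close (so a half turn about z gives the same grasp; the last joint's range is limited). The gripper opens to 85 mm and grips with 20 to 120 N. Pads are 22 mm wide; open, the fingers measure 114 mm over their backs; the gripper's body (76 mm by 85 mm) begins 54 mm behind the grasp point. The pads swing forward as they close: fully open they stand 13 mm farther back than shut.
Start: joints at [1.08, 0.521, -0.036, 1.599, 0.021, 1.021, -0.113], TCP at [255.279, -570.48, 231.291] pointing down, gripper open.
Joint ranges: [-2.91, 2.91], [-0.3, 2.13], [-1.5, 1.42], [0.17, 2.43], [-1.26, 4.41], [0.16, 1.93], [-2.52, 2.52]. Speed limits (rad/s): [1.89, 1.89, 2.39, 2.39, 3.01, 3.01, 3.01].

### API

Orientations are given as a 3x3 rotation matrix whose columns are the frame's x, y, z axes.
In Python, from workcell import movep, movel, goto_joints, open_gripper, clamp, wait, inverse_kinematics, read_state, camera, PlanningError, finish_job, grip_point_offset gives the robot as it stands. Calls block until the motion is done:
- movep(position, orientation): joint-space move of the TCP to a pose.
- movel(position, frame=None, max_speed=150, guard=None): straight line of the TCP; frame=None keeps the orientation; max_speed is the mean speed in mm/s. With guard (N) it stops when the force on the tool has changed by that much, and returns True; else False.
- goto_joints(angles): joint-space move.
- open_gripper() and clamp(): open the fingers fully, or close them until they stop; the grip force is fixed at half the most.
- wait(seconds).
- inverse_kinematics(position, orientation): joint angles nearest the present ones, or None.
- read_state(): the state.
- camera(name): name is "scene" or "top" or "wrist"; returns a dict with "image" (420x560x3 uint8, blue, green, red), "range_z" (420x560 float32, mm along the optical axis (not along the pixel's ray), 0 where there is no reading), "fx", "fy", "cx", "cy" (pixels), "cam_to_world" (4x4, takes a point from camera to world coordinates). Camera axes: x right, y up, looking along -z (the intrinsics and any distortion apply to the point x, -y, -z); pixel columns grow to the right and rows downward; lengths in mm; the calibration is good to about 2 mm. A picture is of the moment at which its call begins.
A pose or a line that the arm cannot do raises PlanningError and nothing moves.
- finish_job(): hands the job in; it is judged then, once.
The state is a dict: "time": time; "qpos": joint angles; "qvel": joint speeds; "joint_efforts": joint torques, N m; "eef_pos": TCP position; "tool_rot": TCP orientation; "ft_force": force on the tool from outside, world axes, zero at the start; "torque": the same for the moment, N m; "finger_gap": finger opening in mm; "gripper_force": force on a finger pad.
Only numpy, scipy, OpenCV 4.12 (cv2) and the standard library are available. Lean on these libraries where they do the work, as an engineer would, in place of code of your own. Each camera call takes 0.05 s, during which the arm holds its last target. There are 200 camera calls.

## Working session

There is one attempt and no reset: what is moved stays moved. The work goes in short steps, each a Python script; the robot and the scene stay as the last script left them, time stands still between calls to the robot, and variables do not carry over. Pictures are saved under pics/ and viewed, at most 10 in all, crops included, and the job is handed in when it is done.

```bash
mkdir -p pics; ls; cat > h.py <<'E'
import numpy as np, cv2
from workcell import *
def pts(c):
    z=c["range_z"].astype(float); v,u=np.mgrid[:z.shape[0],:z.shape[1]]
    p=np.stack([(u-c["cx"])/c["fx"]*z,-(v-c["cy"])/c["fy"]*z,-z,np.ones_like(z)],-1)
    w=(p@np.array(c["cam_to_world"]).T)[...,:3]; w[z==0]=np.nan
    return w
E
python3 - <<'E'
from h import *
import pickle
for n in ("scene","top"):
    c=camera(n); pickle.dump(c,open(n+".pkl","wb")); cv2.imwrite(f"pics/{n}.png",c["image"]); print(n,np.round(c["cam_to_world"],3).tolist(),c["fx"],[k for k in c])
s=read_state(); print(s["time"],s["eef_pos"],s["tool_rot"],s["finger_gap"],grip_point_offset)
E
```

```text
pics
scene [[-0.477, -0.661, 0.579, 1079.392], [0.879, -0.367, 0.304, 259.012], [0.012, 0.654, 0.756, 721.518], [0.0, 0.0, 0.0, 1.0]] 384.7049966770076 ['image', 'range_z', 'fx', 'fy', 'cx', 'cy', 'cam_to_world']
top [[-0.018, 0.995, -0.1, 489.778], [-1.0, -0.02, -0.017, -11.628], [-0.019, 0.1, 0.995, 1094.325], [0.0, 0.0, 0.0, 1.0]] 475.8787181437252 ['image', 'range_z', 'fx', 'fy', 'cx', 'cy', 'cam_to_world']
0.1 [ 255.14587377 -570.22849296  230.78969068] [[ 9.12774227e-01  4.08464170e-01 -4.82481790e-04]
 [ 4.08464448e-01 -9.12773789e-01  8.96706917e-04]
 [-7.41240844e-05 -1.01556762e-03 -9.99999482e-01]] 85.48659724844039 -18.700000000000003
```

View pics/top.png

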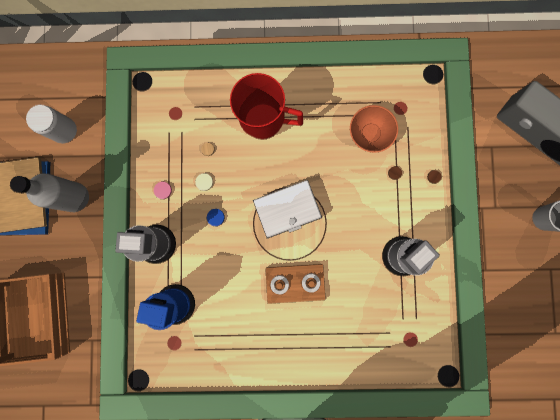

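View pics/scene.png

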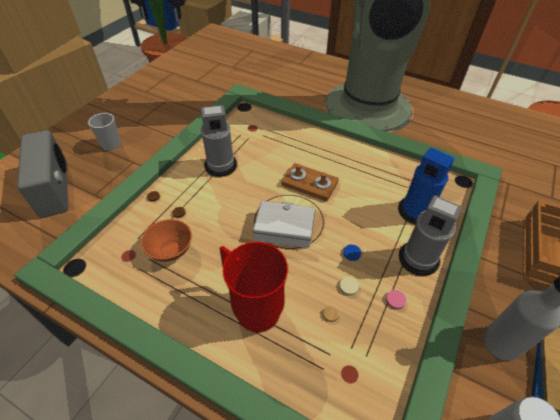

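The top view shows a cream disc at (204,181) on the left half. The left grey lantern's head is at (133,243), with a blue look-alike next to it at (155,312). The right grey lantern is at (422,257).

Possible striker mix-ups: pale man (207,149), pink disc (163,189), blue disc (216,217), and dark discs (395,173) and (434,177). I'll measure these and check a close crop.

```bash
python3 - <<'E'
from h import *
import pickle
T=pickle.load(open("top.pkl","rb"));S=pickle.load(open("scene.pkl","rb"))
w=pts(T); ws=pts(S); print("board z",np.nanmedian(w[260:330,340:380,2]),w[300,350])
for n,(u,v) in dict(cream=(204,181),pale=(207,149),pink=(163,189),blue=(216,217),d1=(395,173),d2=(434,177)).items():
    im=T["image"].astype(int); m=(np.abs(im-im[v,u]).sum(-1)<60).astype(np.uint8)
    _,L=cv2.connectedComponents(m); k=L==L[v,u]; p=w[k]; e=np.ptp(p,axis=0)
    print(n,im[v,u],np.round(np.nanmean(p,0)),np.round(e),"n",k.sum())
# lantern head tops: points in left region
for nm,W,I in(("top",w,T["image"]),("scene",ws,S["image"])):
    I=I.astype(int); sat=I.max(-1)-I.min(-1)
    for side in(1,-1):
        m=(W[...,2]>140)&(W[...,2]<260)&(np.abs(W[...,0]-480)<220)&(W[...,1]*side>100)&(W[...,1]*side<420)&(sat<60)
        z=np.nanpercentile(W[m][:,2],90) if m.any() else 0
        t=m&(np.abs(W[...,2]-z)<5); q=W[t][:,:2].astype(np.float32)
        print(nm,side,m.sum(),"topz",z,t.sum(),cv2.minAreaRect(q),np.median(q,0))
a=cv2.resize(T["image"][200:340,95:235],(400,400),interpolation=cv2.INTER_CUBIC)
b=cv2.resize(S["image"][140:280,370:510],(400,400),interpolation=cv2.INTER_CUBIC)
cv2.imwrite("pics/c1.png",np.hstack([a,b]))
E
```

```text
board z 0.5098929909952403 [ 373.2010833  -133.9275388     2.53034755]
cream [177 218 218] [640. 182.   5.] [nan nan nan] n 434
pale [104 157 203] [709.  24.   1.] [nan nan nan] n 4178
pink [150 127 215] [631. 293.   9.] [nan nan nan] n 231
blue [163  79  40] [562. 165.  10.] [nan nan nan] n 138
d1 [31 49 82] [ 662. -245.    9.] [nan nan nan] n 143
d2 [31 48 83] [ 649. -333.    9.] [nan nan nan] n 130
top 1 981 topz 181.49365795307472 599 ((440.549560546875, 283.8819885253906), (195.89324951171875, 64.93101501464844), 18.05658721923828) [506.97833 304.30954]
top -1 801 topz 182.1051333328187 594 ((470.0758972167969, -252.8666534423828), (39.99278259277344, 56.52389144897461), 40.51689147949219) [ 470.0521  -252.27887]
scene 1 1139 topz 179.50165684041033 496 ((453.4376525878906, 288.52752685546875), (172.3695068359375, 63.937931060791016), 17.906034469604492) [510.74847 306.57977]
scene -1 545 topz 180.04205914724145 252 ((470.31243896484375, -251.75811767578125), (43.538291931152344, 56.02355194091797), 39.23733901977539) [ 472.85873 -250.40253]
```

View pics/c1.png

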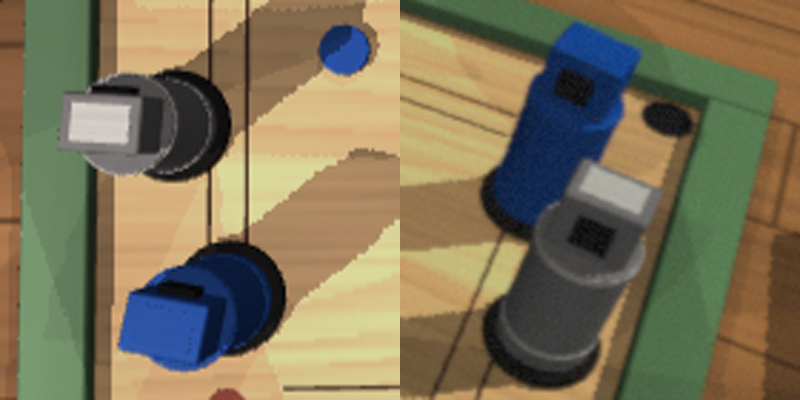

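The crop confirms the grey left lantern, with its black button on the face pointing toward +x, away from the robot. The cream disc measures about (640, 182), which puts it on the left half. Next I'll get the head's exact pose.

```bash
python3 - <<'E'
from h import *
import pickle
T=pickle.load(open("top.pkl","rb"));S=pickle.load(open("scene.pkl","rb"))
for nm,C,(cu,cv) in(("top",T,(133,243)),("scene",S,(443,207))):
    W=pts(C); m=(np.abs(W[...,2]-(181 if nm=="top" else 179.5))<5)
    I=C["image"].astype(int); m&=(I.max(-1)-I.min(-1)<60)
    _,L=cv2.connectedComponents(m.astype(np.uint8),connectivity=4); k=L==L[cv,cu]; q=W[k]
    r=cv2.minAreaRect(q[:,:2].astype(np.float32)); print(nm,k.sum(),r,q.mean(0),"z",np.median(q[:,2]))
    B=(W[...,2]>130)&(W[...,2]<175)&(np.hypot(W[...,0]-507,W[...,1]-304)<45)&(I.max(-1)<50)
    print(" black",B.sum(),np.nanmedian(W[B],0))
    bl=(I[...,0]-I[...,2]>60)&(W[...,2]>130)&(W[...,1]>100)&(W[...,0]>200)&(W[...,0]<600); print(" blue",np.nanmin(W[bl],0),np.nanmax(W[bl],0))
c,s=np.cos,np.sin
for a in(0,np.pi/2,):
  pass
for sg in(1,-1):
    y=np.array([sg,0,0.]);z=np.array([0,0,-1.]);R=np.stack([np.cross(y,z),y,z],1)
    print(sg,inverse_kinematics([508,305,350],R),inverse_kinematics([508,305,139],R))
E
```

```text
top 587 ((507.68792724609375, 305.5841064453125), (56.87256622314453, 39.77006530761719), 85.63446807861328) [507.6074144  305.21278061 179.81824667] z 179.80114862079324
 black 164 [513.85060519 279.12174483 160.70661257]
 blue [336.13072885 227.27317504 130.03955843] [406.9366128  290.3110141  185.51639756]
scene 491 ((508.497314453125, 306.65850830078125), (55.322628021240234, 40.88360595703125), 86.50504302978516) [510.54748003 306.67580246 178.49176657] z 178.64480101571098
 black 171 [532.56074192 304.34703336 156.69133656]
 blue [349.20136259 229.6161602  130.00615702] [407.19915358 296.19583647 183.47629341]
1 [ 0.05298824  0.5531487  -1.08288351  1.49375687  0.49130498  1.38974115
 -1.05617898] [-0.01628698  0.76327673 -0.95891524  1.73672644  0.7185585   1.03447428
 -1.23656472]
-1 [ 0.12973382  0.63801463 -1.27094921  1.4903205   0.60961419  1.45978732
  1.99072744] [ 0.124214    0.94154408 -1.27820107  1.73017623  0.95816786  1.24121985
  1.73655486]
```

The two views agree: head centre at (508, 306), lantern x axis at about -4°, and head top at z≈180. I'll lift first, swing the base joint across, then pre-grasp.

```bash
cat >> h.py <<'E'
a=np.deg2rad(-4.0); y=np.array([np.cos(a),np.sin(a),0]); z=np.array([0,0,-1.])
R=np.stack([np.cross(y,z),y,z],1); C=np.array([508.3,306.0])
E
python3 - <<'E'
from h import *
p=read_state()["eef_pos"]; movel([p[0],p[1],330])
q=list(read_state()["qpos"]); q[0]=-0.61; goto_joints(q)
print(read_state()["eef_pos"],np.round(inverse_kinematics([*C,260],R),3))
movep([*C,260],R)
s=read_state(); print(s["time"],s["eef_pos"],np.round(s["qpos"],3),s["tool_rot"][:,1],s["ft_force"],inverse_kinematics([*C,139],R),inverse_kinematics([*C,249],R))
c=camera("wrist"); cv2.imwrite("pics/w.png",c["image"])
E
```

```text
[537.28326752 317.96978367 329.07528012] [-0.701  0.443  0.084  1.658 -0.042  1.042 -0.674]
4.7917 [508.80209399 306.15508247 260.62776859] [-0.701  0.443  0.083  1.657 -0.041  1.043 -0.671] [ 9.97775733e-01 -6.66570134e-02  6.55041391e-04] [0.22846762 1.33359687 0.83201998] [-0.68854806  0.58405189  0.06707883  1.77132519 -0.05216124  0.7879313
 -0.66556939] [-0.7000053   0.45392053  0.08226432  1.67130444 -0.04234734  1.01810212
 -0.67361137]
```

View pics/w.png

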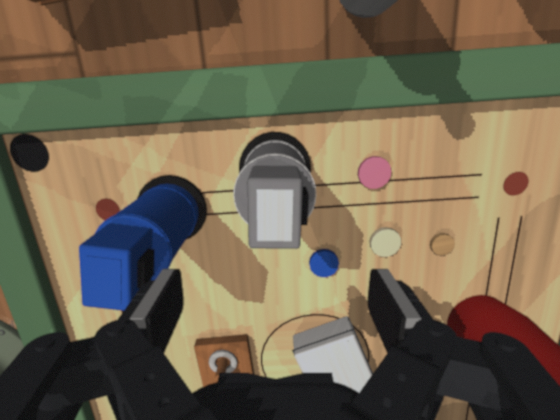

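The wrist view shows the head centred at column 275. The fingers at 182 and 370 centre at 276, so they straddle it, and the button is on the right-hand (+x) side. I'll descend with a guard and close.

```bash
python3 - <<'E'
from h import *
print(movel([*C,139],R,max_speed=80,guard=12)); s=read_state(); print(s["time"],s["eef_pos"],s["ft_force"])
if abs(s["eef_pos"][2]-139)<3:
    clamp(); s=read_state(); print(s["time"],s["eef_pos"],s["ft_force"],s["torque"],s["finger_gap"],s["gripper_force"])
    c=camera("wrist"); cv2.imwrite("pics/w2.png",c["image"])
E
```

```text
False
6.5 [508.47394825 306.14763938 139.43915374] [0.08977686 0.28583922 0.47411543]
6.9833 [508.33977422 306.15357385 139.73495948] [-4.54006417 -1.43443377 11.49085432] [-0.33334929  0.58654539 -0.28214136] 39.368915993420956 59.02462050318718
```

View pics/w2.png

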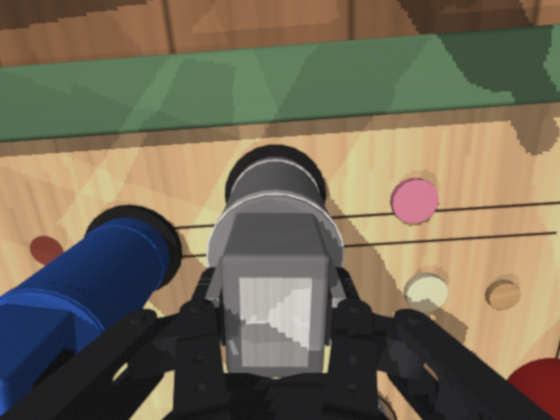

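The grip gap is 39.4 mm, so the button is flush. I'll pull straight up with a guard.

```bash
python3 - <<'E'
from h import *
z0=read_state()["eef_pos"][2]
for dz,v,g in((20,40,25),(100,60,25),(111.5,20,15)):
    h=movel([*C,z0+dz],R,max_speed=v,guard=g); s=read_state(); print(h,s["time"],s["eef_pos"]-[0,0,z0],s["ft_force"],s["finger_gap"],s["gripper_force"])
    if h: break
S=camera("scene"); W=pts(S); I=S["image"].astype(int)
cv2.imwrite("pics/s2.png",cv2.resize(S["image"][60:300,360:560],(500,600),interpolation=cv2.INTER_CUBIC))
T=camera("top");cv2.imwrite("pics/t2.png",T["image"])
for n,C_ in(("scene",S),("top",T)):
    W=pts(C_); m=(np.hypot(W[...,0]-508,W[...,1]-306)<35)&(C_["image"].min(-1)>90); print(n,m.sum(),np.percentile(W[m][:,2],[5,50,95]) if m.any() else 0)
E
```

```text
False 7.7 [508.27123539 306.09727503  19.9680708 ] [ 1.38204443  1.16725186 -3.29887695] 39.762182764058835 60.870718359947205
False 9.1833 [508.25496412 306.08625488  99.74793853] [ 0.56700849  4.30503167 -4.13308822] 38.79677032296557 60.953730046749115
False 9.9083 [508.26721638 306.06004612 111.47274075] [ 0.57136857  4.75061596 -4.76098495] 39.530597702947674 60.94433471560478
scene 577 [127.10296529 130.00288665 290.76703148]
top 815 [127.15464289 131.62783158 292.77189229]
```

View pics/s2.png

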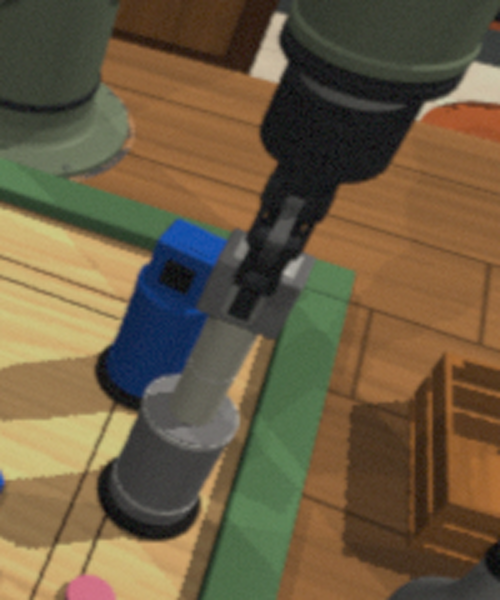

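The head is up on its white column with the fingers still holding it. Its top went from about 180 to 291, roughly 111 mm. I'll feel gently for the hard end to confirm.

```bash
python3 - <<'E'
from h import *
z0=read_state()["eef_pos"][2]
h=movel([*C,z0+2.5],R,max_speed=8,guard=10); s=read_state(); print(h,s["time"],s["eef_pos"][2]-z0,s["ft_force"],s["finger_gap"],s["gripper_force"])
wait(1); s=read_state(); print(s["time"],s["eef_pos"][2]-z0,s["ft_force"],s["finger_gap"],s["gripper_force"])
if s["finger_gap"]<41 and s["gripper_force"]>40: T=camera("scene"); W=pts(T); m=(np.hypot(W[...,0]-508,W[...,1]-306)<35)&(W[...,2]>200)&(T["image"].min(-1)>90); print(np.percentile(W[m][:,2],[50,95]))
E
```

```text
True 10.275 0.5900831129281983 [ 1.78265448  1.83449618 -3.8366913 ] 39.24859520019612 66.21530905365944
11.275 0.47960513560806817 [ 4.1728846  -1.71386649 -5.30350401] 39.331008154367815 66.34226560592651
[290.30555841 291.89853041]
```

The hard end was felt at about 112 mm of travel, and the grip is steady with the button flush. I'm handing in.

```bash
python3 -c "
from workcell import *
print(finish_job())"
```

```text
the job is handed in; nothing more can be done
None
```

I handed the job in with the left lantern (the striker's side) held about 112 mm up at its second stop and its button squeezed flush, after about 11 s; the arm went near nothing else.

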